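# Clear a pusher lane and hold its spring pusher back for restocking

### The job

In the lane with the small black clip on its side wall, one test-kit box has been put in behind the spring pusher: take it out, put it into the white delivery tub and let go of it. Then draw that lane's pusher back by its upright grip until its front face is level with the clip and finish while holding it there, still gripping it, so that I can drop the fresh boxes in; do not let it snap forward, keep the two boxes at the front standing in place, and leave the other lane and everything else on the table alone.

Things in the scene. Friction and masses are not known exactly. Their poses are not given: they have to be found in the camera images.
- a_grip (a point): Black upright pull grip of the pusher in the lane to be filled: a post 18 mm along the lane x 22 mm across. This point is on its axis, 18 mm below its flat top, 100 mm above the table; both sides and the back of the post are free from the top down to 45 mm below it. Its axis is 28 mm behind the pusher's front face. Axes: x along the lane to its front stop (away from the robot), z up.
- a_face (a point): Centre of the pusher's flat front face (black paddle 66 mm wide, 78 mm high, top edge 88 mm above the table), 41 mm above the lane floor; axes as the grip's. At the start it presses the two slim boxes against the lane's front stop.
- pusher_a (a joint): Slide of that pusher in m: 0 at the start, where it presses on its two boxes, growing as it is drawn back (to -x of the lane); travel ends at 0.215. A coiled ribbon spring always pulls it forward, about 5 N at 0 and 7 N at 0.16; let go, it flies back onto the boxes.
- clip: Small plain black plastic marker clip riding on one side wall of the lane to be filled, 10 mm along the lane, 14 mm across, reaching 24 mm above the wall; fixed. Origin on the wall's top edge at the clip's middle (36 mm above the table, 39 mm beside the lane's centre line); x along the lane to its front stop. It marks where the pusher's front face is to come, 100 to 160 mm back from the start.
- stray: Slim test-kit carton, white with a red band, 30 (x) x 66 (y) x 100 mm high, 0.08 to 0.17 kg, wrongly put behind the pusher: it stands upright on the lane floor, 8 mm above the table, clear of the pusher and the rear stop, its 30 mm side along the lane. Origin at the centre of its underside, z up.
- lane_a: Lane to be filled (with the clip): fixed plastic tray 400 mm long (x), 82 mm wide, inner width 74 mm; side walls and rear stop 32 mm high, clear front stop 46 mm high with its inner face at x = +180 mm, rear stop at x = -195 mm. Origin at the centre of its underside, 4 mm above the table; floor 4 mm above the origin; x along the lane to the front stop.
- tub: Delivery tub: open white plastic box, outside 240 (x) x 160 (y) x 65 mm high, walls and floor 4 mm, fixed. Origin at the centre of its underside on the table. One slim box stands in it at its +x end; the rest is empty.
- tub_box: Slim test-kit carton, white with a red band, 30 (x) x 66 (y) x 100 mm high, 0.11 kg, already standing in the tub at its +x end, centre 98 mm from the tub's centre; it may be touched or shifted; origin at the centre of its underside.
- box_a1: Slim test-kit carton, white with a red band, 30 (x) x 66 (y) x 100 mm high, 0.11 kg, front one of the two in the lane to be filled, against the front stop; origin at the centre of its underside.
- box_a2: Slim test-kit carton, white with a red band, 30 (x) x 66 (y) x 100 mm high, 0.11 kg, second of the two in the lane to be filled, between the first and the pusher's face; origin at the centre of its underside.
- pusher_b (a joint): Slide of the like pusher in the neighbouring lane, 125 mm to one side, which holds two thick boxes (0 as it presses on them). To be left alone.
- box_b1: Thick test-kit carton 55 x 66 x 100 mm in the neighbouring lane; origin at the centre of its underside.
- box_b2: The other thick carton in the neighbouring lane; origin at the centre of its underside.
- tray: Shallow stainless instrument tray, 240 x 160 x 22 mm, fixed, with two test cassettes and a pen in it; not the tub. Origin at the centre of its underside.
- cassette1: White test cassette 70 x 20 x 5 mm in the steel tray; origin at the centre of its underside.
- cassette2: Another such test cassette in the steel tray.
- cassette3: Another such test cassette lying on the rack's base plate between the two lanes.
- sanitiser: Hand-gel pump bottle, 68 mm across, 191 mm high; origin at the centre of its underside.
- spray: White spray bottle, 72 mm across, 212 mm high; origin at the centre of its underside.
- pen1: Pen 130 mm long lying in the steel tray; origin under its middle.
Mind the look-alikes: they are no part of the job. Leave any blue look-alike of the box_a2 alone.

How it is judged:
On the way, in this order (a step that is already met when the one before it is completed fails the run):
1. the box from behind the pusher is in the tub and let go (x of stray in the frame of tub between -0.116 and 0.116 m and y of stray in the frame of tub between -0.076 and 0.076 m and z of stray in the frame of tub below 0.055 m and contact force between the fingers and stray below 0.2 N and linear speed of stray below 0.05 m/s), for 0.2 s.
2. the pusher's front face is level with the clip, held by the gripper (x of a_face in the frame of clip between -0.008 and 0.008 m and velocity of joint pusher_a between -0.02 and 0.02 m/s and contact force between the fingers and pusher_a above 1.5 N), for 0.3 s.
At the end, for the whole second after the job is handed in: Through the last second the gripper holds the pusher (touching it with over 1.5 N) with its front face within 8 mm of the middle of the clip along the lane and still; the stray box rests inside the tub, let go; the two front boxes stand upright within 20 mm of where they were (all of step 1 and all of step 2 and angle between each of box_a1, box_a2's own z axis and vertical below 0.2 rad and distance of each of box_a1, box_a2 from where it was at the start of the episode below 0.02 m); the arm keeps its last pose, push and grip.
It fails at once if the pusher snaps forward (faster than 0.5 m/s) (velocity of joint pusher_a below -0.5 m/s).
It fails at once if a box at the front of the lane is tipped (over 0.35 rad) or shifted over 30 mm (angle between any of box_a1, box_a2's own z axis and vertical above 0.35 rad or distance of any of box_a1, box_a2 from where it was at the start of the episode above 0.03 m).
It fails at once if the neighbouring lane is disturbed: its pusher drawn over 20 mm or a box shifted over 30 mm (value of joint pusher_b above 0.02 m or distance of any of box_b1, box_b2 from where it was at the start of the episode above 0.03 m).
It fails at once if something else on the table is shifted over 40 mm (distance of any of cassette1, cassette2, cassette3, sanitiser, spray, pen1 from where it was at the start of the episode above 0.04 m).
It also fails if it takes over 58 s, if anything falls off the work surface, if the arm or the gripper's body presses on something with over 40 N, if the wrist force passes 120 N, or if a joint passes its speed limit or range.

### The arm

A 6-joint arm with a two-finger parallel gripper is mounted at the origin on the work surface. World frame = base frame: x ahead of the robot, y to its left, z up, the work surface at z = 0. Lengths are in m, angles in rad, forces in N, time in s.
With the tool pointing down it reaches from about 0.25 to 0.725 m from the base axis. Payload 4 kg.
Tool frame: the origin (TCP) lies between the finger pads; the fingertips stand 25 mm ahead of it and the grasp point (between the pads) lies 6 mm ahead of it; z points along the fingers, y is the line along which they close (so a half turn about z gives the same grasp; the last joint's range is limited). The gripper opens to 85 mm and grips with 20 to 120 N. Pads are 22 mm wide; open, the fingers measure 114 mm over their backs; the gripper's body (76 mm by 85 mm) begins 54 mm behind the grasp point. The pads swing forward as they close: fully open they stand 13 mm farther back than shut.
Start: joints at [-1.232, 0.241, 0.005, 1.335, 0, 1.571], TCP at [0.166, -0.472, 0.256] pointing down, gripper open.
Joint ranges: [-2.72, 2.72], [-1.05, 1.87], [-1.09, 1.28], [-1.99, 2.15], [-1.42, 1.44], [-3.14, 3.14]. Speed limits (rad/s): [2.79, 2.79, 3.14, 3.14, 3.14, 3.14].

### API

Orientations are given as a unit quaternion [x, y, z, w].
In Python, from workcell import bot gives the robot as it stands. The module is installed in compiled form; this text tells all that it offers.
- The arm moves only by the shell command python3 -m pendant 'ROWS'. ROWS is JSON, one flat list of numbers, 7 for each row, row after row: the shift along the tool's x, y, z normalised to -1 to 1, where 1 is 0.5 m, then the turn, a rotation vector about the tool's x, y, z normalised to -1 to 1, where 1 is 180 degrees, then the opening, from 0 (shut) to 1 (fully open). In form: [tx, ty, tz, ax, ay, az, fingers, tx, ty, tz, ax, ay, az, fingers, ...]. A call has exactly 10 rows; each row is the pose to reach, as a shift and turn from the pose commanded when the call began, along the tool's axes at that moment, turning the shorter way round; what a row does not reach only later rows make up. A row lasts 1/12 s, in which the tool goes at most 41.7 mm and 7.16 degrees, less where a joint would pass 70% of its speed; a pose out of reach is approached as far as the arm can. A call with a number of a shift or a turn outside -1 to 1 is refused whole. A call with a gripper value outside its range is refused whole. The fingers move at their own pace and stop on an object; the grip force is fixed at half the most. Time passes only in rows, so rows that repeat a pose let the fingers close, or fill a call up. It gives the time, the measured TCP pose, the force, the opening and the grip force at its end, in the units of the state.
- bot.get_obs(): the state, without advancing time (a new reading comes with each control period).
- bot.camera(name): name is "scene" or "side" or "wrist"; returns a dict with "pixels" (420x560x3 uint8, red, green, blue), "mtx" (3x3 intrinsics, pixels), "k1" (the pictures are not rectified: a ray, as slopes to the right and down, at radius r is drawn at 1 + k1 r^2 times it, then the intrinsics apply), "cam_to_world" (4x4, takes a point from camera to world coordinates); the wrist camera has in their place "hand_eye" (4x4, takes a point from camera to tool coordinates, whose origin is the TCP and whose axes are the flange's). Camera axes: x right, y up, looking along -z (the intrinsics and any distortion apply to the point x, -y, -z); pixel columns grow to the right and rows downward; lengths in m; the calibration is good to about 2 mm. A picture is of the moment at which its call begins: read the wrist's pose just before it. There is no depth.
- bot.job_done(): hands the job in; it is judged then, once.
The state is a dict: "clock": time; "joint_pos": joint angles; "joint_vel": joint speeds; "tau": joint torques, N m; "eef_pos": TCP position; "tool_rot": TCP orientation; "ft_force": force on the tool from outside, world axes, zero at the start; "ft_torque": the same for the moment, N m; "grip_width": finger opening in m; "grasp_force": force on a finger pad.
Only numpy, scipy, OpenCV 4.12 (cv2) and the standard library are available. Lean on these libraries where they do the work, as an engineer would, in place of code of your own. Each camera call takes 0.05 s, during which the arm holds its last target. There are 200 camera calls.

## Working session

There is one attempt and no reset: what is moved stays moved. The work goes in short steps, Python scripts to look and compute and a shell command to move; the robot and the scene stay as the last step left them, time stands still between calls to the robot, and variables do not carry over. Pictures are saved under pics/ and viewed, at most 10 in all, crops included, and the job is handed in when it is done.

```bash
mkdir -p pics; python3 - <<'E'
from workcell import bot
import cv2,pickle,numpy as np
o=bot.get_obs();print(o)
d={}
for n in("scene","side"):
    c=bot.camera(n);d[n]=c;cv2.imwrite(f"pics/{n}0.png",c["pixels"][:,:,::-1])
    print(n,c["mtx"],c["k1"],c["cam_to_world"])
pickle.dump(d,open("cams.pkl","wb"))
E
```

```text
{'clock': 0.0, 'joint_pos': array([-1.23198072e+00,  2.41409854e-01,  3.75326328e-03,  1.33519343e+00,
       -6.22686519e-06,  1.57082173e+00]), 'joint_vel': array([ 1.01352136e-03, -1.18188949e-03,  2.32439786e-03,  1.71262560e-04,
       -7.30255542e-06,  4.06008869e-04]), 'tau': array([ 4.06084955e-04, -3.72319221e+01,  2.52408260e+01,  1.71074364e-02,
        9.18118599e-05,  5.12269011e-06]), 'eef_pos': array([ 0.16599597, -0.47104294,  0.25542554]), 'tool_rot': array([ 9.85686405e-01,  1.68586053e-01, -1.76207006e-04, -1.01162188e-03]), 'ft_force': array([-0.41876494, -0.38048127, -0.45855894]), 'ft_torque': array([ 0.0599895 , -0.00367379, -0.02638924]), 'grasp_force': 0.0, 'grip_width': 0.08521649911130483}
scene [[455.2600841    0.         283.66444225]
 [  0.         455.2600841  214.62428044]
 [  0.           0.           1.        ]] -0.051964317237265585 [[ 0.07081578 -0.81236884  0.57882812  1.38263328]
 [ 0.9974683   0.05389704 -0.04639066 -0.02529445]
 [ 0.0064892   0.58064789  0.81412893  1.18222785]
 [ 0.          0.          0.          1.        ]]
side [[412.46470233   0.         275.37161547]
 [  0.         412.46470233 213.47007114]
 [  0.           0.           1.        ]] -0.05164094555376137 [[-0.95516697  0.17703292 -0.23730866  0.36182955]
 [-0.2960108  -0.58673786  0.75373489  0.8578606 ]
 [-0.00580208  0.7901886   0.61283628  0.76427642]
 [ 0.          0.          0.          1.        ]]
```

View pics/scene0.png

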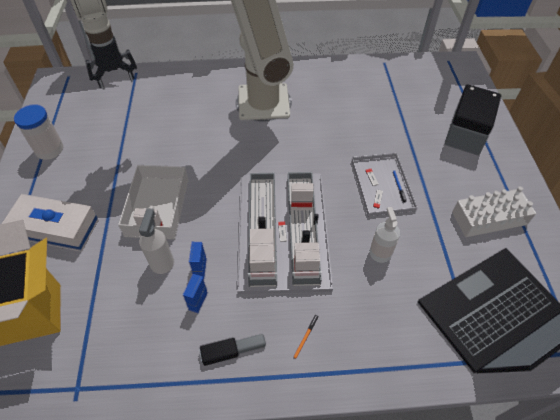

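View pics/side0.png

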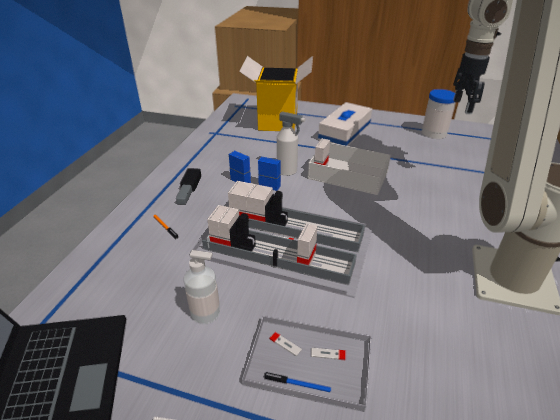

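Scene: the lane on the right (+y) has the clip at about (316,218), with the stray at (302,192) behind its pusher, whose grip is near (305,236). The tub is at (155,202) and the steel tray at (383,185). Stray look-alikes are the front boxes at (306,262), the neighbour lane's boxes at (262,255), the tub box at (150,217) and the blue boxes at (196,258) and (195,293). I choose the box at (302,192), which stands alone at the robot end of the clip lane, and check it in one close crop.

```bash
python3 - <<'E'
import cv2,numpy as np
a=cv2.imread("pics/scene0.png")[165:300,230:340];b=cv2.imread("pics/side0.png")[170:290,190:380]
a=cv2.resize(a,None,fx=3.5,fy=3.5,interpolation=2);b=cv2.resize(b,(390,246),interpolation=2)
A=np.zeros((473,780,3),np.uint8);A[:a.shape[0],:a.shape[1]]=a[:473];A[:246,388:778]=b
c=cv2.resize(cv2.imread("pics/scene0.png")[155:250,115:200],None,fx=2.3,fy=2.3,interpolation=2);A[250:250+c.shape[0],390:390+c.shape[1]]=c
cv2.imwrite("pics/crop1.png",A)
E
```

```text
(no output)
```

View pics/crop1.png

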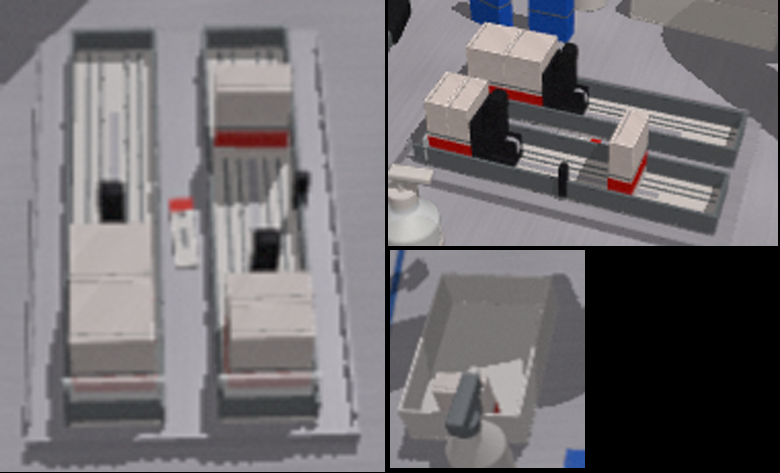

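Crop: the stray's top spans scene px (291–313, 184–192). The grip top is near (306,232), the clip near (316,214) and the tub's rear rim at (138–187,167). Only this box stands free behind a pusher in the lane with the clip, so the choice holds.

```bash
cat > h.py <<'E'
import numpy as np,cv2
def ray(c,uv,T):
    n=cv2.undistortPoints(np.array([[uv]],float),c["mtx"],np.array([c["k1"],0,0,0,0]))[0,0]
    return T[:3,3],T[:3,:3]@np.array([n[0],-n[1],-1.])
def onz(c,uv,z,T=None):
    o,d=ray(c,uv,c["cam_to_world"] if T is None else T);return o+d*(z-o[2])/d[2]
E
python3 - <<'E'
import pickle,numpy as np
from h import *
d=pickle.load(open("cams.pkl","rb"));s=d["scene"];e=d["side"]
C=lambda x,y:(230+x/3.5-.35,165+y/3.5-.35)
def P(n,uv,z,c=s):print(n,onz(c,uv,z).round(4))
for k in[(217,65),(288,66),(290,96),(215,92)]:P("stray",C(*k),.108)
P("griptop",C(266,236),.118)
for k in [(301,176),(301,172)]:P("cliptop",C(*k),.06)
D=lambda x,y:(190+(x-388)/2.05,170+y/2.05)
P("clip side top",D(563,163),.06,e)
P("stray side top",D(629,132),.108,e)
P("grip side top",D(571,47) ,.118,e);P("gripA side top",D(491,95),.118,e)
for k in[(205,30),(288,30)]:P("laneA rear",C(*k),.036)
for k in[(218,378),(318,378)]:P("laneA frontstop",C(*k),.05)
for k in[(228,278),(312,278),(314,300),(228,306)]:P("boxA",C(*k),.108)
for k in[(440,276),(556,278)]:P("tub rear rim",(115+(k[0]-390)/2.3,155+(k[1]-250)/2.3),.065)
P("tub front L",(119,226),.065)
P("tubside",(390,160),.065,e);P("tubside",(381,190),.065,e);P("tubside front",(310,165),.065,e)
E
```

```text
stray [0.5032 0.0685 0.108 ]
stray [0.5083 0.1302 0.108 ]
stray [0.5416 0.1284 0.108 ]
stray [0.533  0.0644 0.108 ]
griptop [0.6899 0.0925 0.118 ]
cliptop [0.5923 0.1352 0.06  ]
cliptop [0.5881 0.1357 0.06  ]
clip side top [0.591  0.1324 0.06  ]
stray side top [0.5163 0.1075 0.108 ]
grip side top [ 0.629  -0.0276  0.118 ]
gripA side top [0.6939 0.1001 0.118 ]
laneA rear [0.4008 0.067  0.036 ]
laneA rear [0.4059 0.1453 0.036 ]
laneA frontstop [0.7784 0.0482 0.05  ]
laneA frontstop [0.7839 0.1282 0.05  ]
boxA [0.7209 0.0596 0.108 ]
boxA [0.7254 0.126  0.108 ]
boxA [0.7457 0.1253 0.108 ]
boxA [0.7466 0.0574 0.108 ]
tub rear rim [ 0.3627 -0.4278  0.065 ]
tub rear rim [ 0.3779 -0.2621  0.065 ]
tub front L [ 0.5973 -0.4531  0.065 ]
tubside [ 0.3531 -0.3901  0.065 ]
tubside [ 0.3642 -0.2027  0.065 ]
tubside front [ 0.6008 -0.2812  0.065 ]
```

```bash
cat >> h.py <<'E'
from scipy.spatial.transform import Rotation as R
def plan(o,p,yaw):
    "shift/turn for TCP to p, pointing down, tool y along world heading yaw (mod pi)"
    r=R.from_quat(o["tool_rot"]);y=np.array([np.cos(yaw),np.sin(yaw),0]);z=np.array([0,0,-1.])
    best=None
    for s in(1,-1):
        t=R.from_matrix(np.c_[np.cross(s*y,z),s*y,z]);v=(r.inv()*t).as_rotvec()
        if best is None or np.linalg.norm(v)<np.linalg.norm(best):best=v
    return (r.inv().apply(np.array(p)-o["eef_pos"])/.5).round(4),(best/np.pi).round(4)
E
python3 - <<'E'
from workcell import bot
from h import *
print(plan(bot.get_obs(),[.50,.100,.256],-.047))
E
```

```text
(array([ 1.0096e+00, -8.5530e-01,  6.0000e-04]), array([-0.0005, -0.0004, -0.3772]))
```

```bash
python3 -m pendant '[1,-0.85,0,0,0,-0.377,1, 1,-0.85,0,0,0,-0.377,1, 1,-0.85,0,0,0,-0.377,1, 1,-0.85,0,0,0,-0.377,1, 1,-0.85,0,0,0,-0.377,1, 1,-0.85,0,0,0,-0.377,1, 1,-0.85,0,0,0,-0.377,1, 1,-0.85,0,0,0,-0.377,1, 1,-0.85,0,0,0,-0.377,1, 1,-0.85,0,0,0,-0.377,1]'; python3 - <<'E'
from workcell import bot
from h import *
print(plan(bot.get_obs(),[.50,.100,.256],-.047))
E
```

```text
clock: 0.93
eef_pos: [0.3762, -0.1095, 0.2562]
tool_rot: [0.722, 0.692, -0.0, 0.0]
ft_force: [0.2, -0.8, -0.1]
grip_width: 0.0855
grasp_force: 0.0
(array([4.292e-01, 2.296e-01, 4.000e-04]), array([-0.    ,  0.    ,  0.0014]))
```

```bash
python3 -m pendant '[0.42,0.23,0,0,0,0,1, 0.42,0.23,0,0,0,0,1, 0.42,0.23,0,0,0,0,1, 0.42,0.23,0,0,0,0,1, 0.42,0.23,0,0,0,0,1, 0.42,0.23,0,0,0,0,1, 0.42,0.23,0,0,0,0,1, 0.42,0.23,0,0,0,0,1, 0.42,0.23,0,0,0,0,1, 0.42,0.23,0,0,0,0,1]'; python3 - <<'E'
from workcell import bot
import cv2,pickle
o=bot.get_obs();c=bot.camera("wrist");pickle.dump((o,c),open("w1.pkl","wb"))
cv2.imwrite("pics/w1.png",c["pixels"][:,:,::-1]);print(c["mtx"],c["hand_eye"],c["k1"])
E
```

```text
clock: 1.77
eef_pos: [0.5, 0.0917, 0.2561]
tool_rot: [0.724, 0.69, -0.001, -0.0]
ft_force: [-0.4, 0.4, -0.3]
grip_width: 0.0853
grasp_force: 0.0
[[347.81542054   0.         283.552961  ]
 [  0.         347.81542054 213.15942177]
 [  0.           0.           1.        ]] [[-2.79924071e-05  9.54493161e-01  2.98232802e-01  7.45804420e-02]
 [ 9.99999943e-01  1.26973119e-04 -3.12516152e-04 -4.02111505e-04]
 [-3.36162079e-04  2.98232777e-01 -9.54493110e-01 -1.17136636e-01]
 [ 0.00000000e+00  0.00000000e+00  0.00000000e+00  1.00000000e+00]] -0.051668096593309586
```

View pics/w1.png

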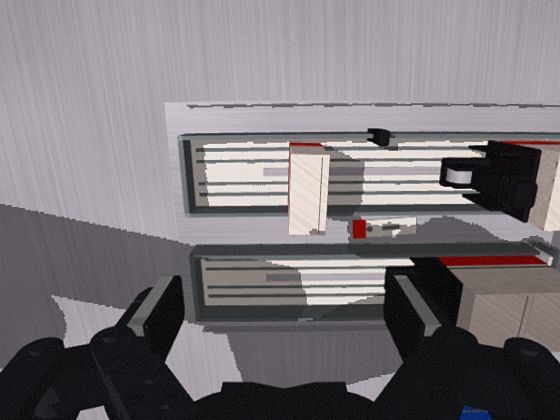

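Wrist view: the stray's top face spans (289–328, 153–235), the clip is near (379,136), the grip top is near (519,190) and the spring coil at (458,176).

```bash
cat >> h.py <<'E'
def Tw(o,c):
    T=np.eye(4);T[:3,:3]=R.from_quat(o["tool_rot"]).as_matrix();T[:3,3]=o["eef_pos"];return T@c["hand_eye"]
E
python3 - <<'E'
import pickle
from h import *
o,c=pickle.load(open("w1.pkl","rb"));T=Tw(o,c)
def P(n,uv,z):print(n,onz(c,uv,z,T).round(4))
for k in[(291,154),(328,156),(326,234),(289,235)]:P("stray",k,.108)
for k in[(381,136),(373,133),(385,129),(389,143)]:P("clip",k,.06)
P("grip",(519,190),.118)
for k in[(180,137),(187,217)]:P("lane rear",k,.036)
for k in[(180,137),(560,129)]:P("lane wall",k,.036)
cv2.imwrite("pics/w1c.png",cv2.resize(cv2.cvtColor(c["pixels"],4)[100:240,340:560],None,fx=3.6,fy=3.6,interpolation=2))
E
```

```text
stray [0.507  0.1301 0.108 ]
stray [0.5351 0.1272 0.108 ]
stray [0.5328 0.0639 0.108 ]
stray [0.5026 0.0645 0.108 ]
clip [0.5882 0.1358 0.06  ]
clip [0.581  0.1387 0.06  ]
clip [0.5916 0.1417 0.06  ]
clip [0.5956 0.1293 0.06  ]
grip [0.6817 0.0963 0.118 ]
lane rear [0.4027 0.1419 0.036 ]
lane rear [0.399  0.0615 0.036 ]
lane wall [0.4027 0.1419 0.036 ]
lane wall [0.7724 0.1338 0.036 ]
```

View pics/w1c.png

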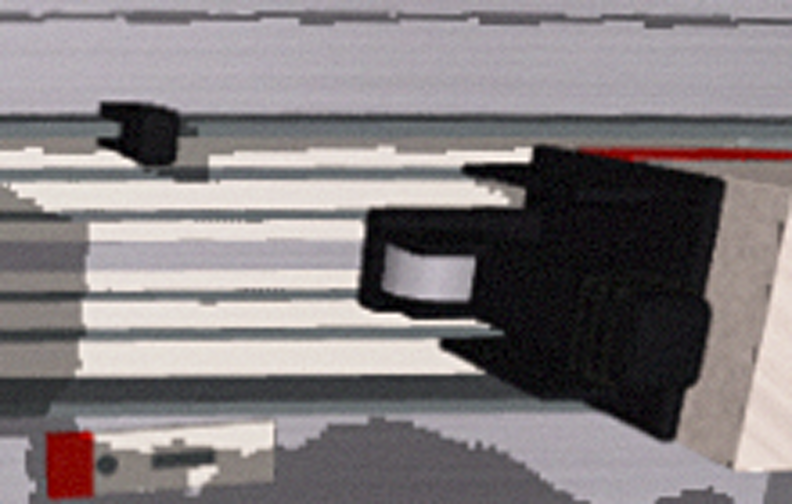

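```bash
python3 - <<'E'
from workcell import bot
from h import *
import pickle
o,c=pickle.load(open("w1.pkl","rb"));T=Tw(o,c)
print(onz(c,(526.7,193.9),.118,T),onz(c,(385,137.8),.06,T))
print(plan(bot.get_obs(),[.520,.097,.088],-.042))
E
```

```text
[0.68841346 0.09289507 0.118     ] [0.59184956 0.13404721 0.06      ]
(array([0.013 , 0.0394, 0.3367]), array([-0.0002,  0.0001, -0.0023]))
```

```bash
python3 -m pendant '[0.013,0.039,0,0,0,0,1, 0.013,0.039,0.06,0,0,0,1, 0.013,0.039,0.14,0,0,0,1, 0.013,0.039,0.22,0,0,0,1, 0.013,0.039,0.29,0,0,0,1, 0.013,0.039,0.336,0,0,0,1, 0.013,0.039,0.336,0,0,0,0.5, 0.013,0.039,0.336,0,0,0,0, 0.013,0.039,0.336,0,0,0,0, 0.013,0.039,0.336,0,0,0,0]' && python3 -m pendant '[0,0,0,0,0,0,0, 0,0,0,0,0,0,0, 0,0,0,0,0,0,0, 0,0,0,0,0,0,0, 0,0,-0.02,0,0,0,0, 0,0,-0.06,0,0,0,0, 0,0,-0.12,0,0,0,0, 0,0,-0.18,0,0,0,0, 0,0,-0.25,0,0,0,0, 0,0,-0.3,0,0,0,0]'; python3 - <<'E'
from workcell import bot
from h import *
print(plan(bot.get_obs(),[.450,-.352,.238],-.105))
E
```

```text
clock: 2.65
eef_pos: [0.5225, 0.0982, 0.0909]
tool_rot: [0.724, 0.69, 0.002, 0.001]
ft_force: [0.6, 0.1, 0.3]
grip_width: 0.0385
grasp_force: 0.0
clock: 3.48
eef_pos: [0.5209, 0.0985, 0.242]
tool_rot: [0.724, 0.69, 0.001, 0.001]
ft_force: [-0.4, 0.6, -0.9]
grip_width: 0.0294
grasp_force: 63.6
(array([-0.9067, -0.0988,  0.007 ]), array([ 0.0009, -0.0003,  0.0183]))
```

Stray gripped (63.6 N, 29 mm wide) and lifted. Carrying it to the tub.

```bash
python3 -m pendant '[-0.06,-0.1,0,0,0,0.018,0, -0.14,-0.1,0,0,0,0.018,0, -0.22,-0.1,0,0,0,0.018,0, -0.3,-0.1,0,0,0,0.018,0, -0.38,-0.1,0,0,0,0.018,0, -0.46,-0.1,0,0,0,0.018,0, -0.54,-0.1,0,0,0,0.018,0, -0.62,-0.1,0,0,0,0.018,0, -0.7,-0.1,0,0,0,0.018,0, -0.77,-0.1,0,0,0,0.018,0]' && python3 -m pendant '[-0.06,0,0,0,0,0,0, -0.11,0,0,0,0,0,0, -0.135,0,0,0,0,0,0, -0.135,0,0,0,0,0,0, -0.135,0,0,0,0,0,0, -0.135,0,0,0,0,0,0, -0.135,0,0,0,0,0,0, -0.135,0,0,0,0,0,0, -0.135,0,0,0,0,0,0, -0.135,0,0,0,0,0,0]'; python3 - <<'E'
from workcell import bot
from h import *
o=bot.get_obs();w=bot.camera("wrist");s=bot.camera("scene")["pixels"][140:260,100:240]
a=np.zeros((420,800,3),np.uint8);a[:,:][:,:560]=w["pixels"];a[:206,560:]=cv2.resize(s,(240,206))
cv2.imwrite("pics/w2.png",a[:,:,::-1]);print(o["eef_pos"])
import pickle;pickle.dump((o,w),open("w2.pkl","wb"))
E
```

```text
clock: 4.32
eef_pos: [0.4515, -0.2863, 0.2391]
tool_rot: [0.743, 0.669, 0.0, 0.0]
ft_force: [0.1, -0.3, -0.6]
grip_width: 0.0294
grasp_force: 63.4
clock: 5.15
eef_pos: [0.4456, -0.3503, 0.2385]
tool_rot: [0.743, 0.67, 0.0, 0.0]
ft_force: [-0.2, -0.7, -0.4]
grip_width: 0.0294
grasp_force: 63.4
[ 0.44556582 -0.35025761  0.23850343]
```

View pics/w2.png

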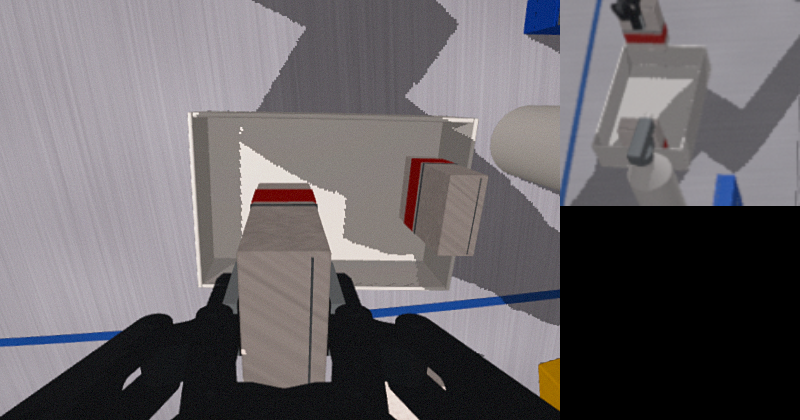

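The wrist view shows the tub rim corners at (190,113), (477,119), (448,290) and (199,287), and the box held upright over it.

```bash
python3 - <<'E'
import pickle
from h import *
o,c=pickle.load(open("w2.pkl","rb"));T=Tw(o,c)
p=np.array([onz(c,k,.065,T) for k in[(190,113),(477,119),(448,290),(199,287)]]);print(p.round(3),p.mean(0))
d=p[1]-p[0]+p[2]-p[3];yaw=np.arctan2(d[1],d[0]);m=p.mean(0)
q=m-.04*np.array([np.cos(yaw),np.sin(yaw),0]);q[2]=.088
print(yaw,plan(o,q,yaw),q)
E
```

```text
[[ 0.377 -0.274  0.065]
 [ 0.61  -0.302  0.065]
 [ 0.592 -0.459  0.065]
 [ 0.357 -0.431  0.065]] [ 0.48412877 -0.3665025   0.065     ]
-0.11937031447966308 (array([-0.0231,  0.    ,  0.301 ]), array([0.    , 0.    , 0.0052])) [ 0.44441342 -0.36173902  0.088     ]
```

```bash
python3 -m pendant '[-0.023,0,0.05,0,0,0.005,0, -0.023,0,0.12,0,0,0.005,0, -0.023,0,0.19,0,0,0.005,0, -0.023,0,0.25,0,0,0.005,0, -0.023,0,0.285,0,0,0.005,0, -0.023,0,0.304,0,0,0.005,0, -0.023,0,0.304,0,0,0.005,0, -0.023,0,0.304,0,0,0.005,0, -0.023,0,0.304,0,0,0.005,0.6, -0.023,0,0.304,0,0,0.005,1]' && python3 -m pendant '[0,0,0,0,0,0,1, 0,0,0,0,0,0,1, 0,0,0,0,0,0,1, 0,0,0,0,0,0,1, 0,0,0,0,0,0,1, 0,0,-0.04,0,0,0,1, 0,0,-0.1,0,0,0,1, 0,0,-0.17,0,0,0,1, 0,0,-0.24,0,0,0,1, 0,0,-0.3,0,0,0,1]'; python3 - <<'E'
from workcell import bot
from h import *
o=bot.get_obs();w=bot.camera("wrist");s=bot.camera("scene")["pixels"][140:260,100:240]
a=np.zeros((420,800,3),np.uint8);a[:,:560]=w["pixels"];a[:206,560:]=cv2.resize(s,(240,206))
cv2.imwrite("pics/w3.png",a[:,:,::-1]);print(plan(o,[.60,.096,.25],-.045+np.pi/2),plan(o,[.60,.096,.25],-.045))
E
```

```text
clock: 6.08
eef_pos: [0.4446, -0.3628, 0.0869]
tool_rot: [0.748, 0.664, 0.0, 0.001]
ft_force: [0.3, 0.0, -0.5]
grip_width: 0.052
grasp_force: 0.0
clock: 6.92
eef_pos: [0.4442, -0.3625, 0.2387]
tool_rot: [0.748, 0.663, 0.0, 0.001]
ft_force: [1.2, -1.0, 0.0]
grip_width: 0.0854
grasp_force: 0.0
(array([ 0.9477,  0.1997, -0.0231]), array([ 5.000e-04, -1.000e-04,  4.762e-01])) (array([ 0.9477,  0.1997, -0.0231]), array([ 0.0004,  0.0003, -0.0238]))
```

View pics/w3.png

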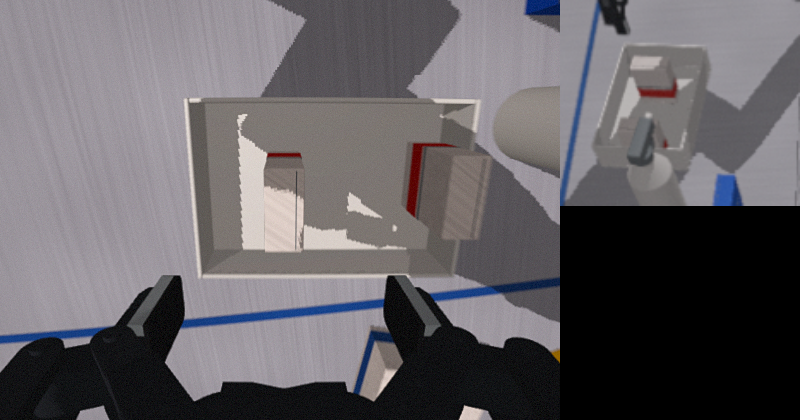

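The stray stands released in the tub at (283,205). Next, the pusher grip, with the fingers closing across the lane.

```bash
python3 - <<'E'
from workcell import bot
from h import *
o=bot.get_obs();print(o["joint_pos"],plan(o,[.655,.094,.26],-.045))
E
```

```text
[-6.84556996e-01  3.89735956e-01  1.78608777e-01  1.34748236e+00
  1.73783887e-05  1.00613189e+00] (array([ 0.96  ,  0.3046, -0.0372]), array([ 0.0032,  0.0022, -0.0238]))
```

```bash
python3 -m pendant '[0.05,0.02,-0.037,0,0,-0.524,1, 0.13,0.04,-0.037,0,0,-0.524,1, 0.2,0.06,-0.037,0,0,-0.524,1, 0.28,0.09,-0.037,0,0,-0.524,1, 0.35,0.11,-0.037,0,0,-0.524,1, 0.43,0.135,-0.037,0,0,-0.524,1, 0.5,0.16,-0.037,0,0,-0.524,1, 0.58,0.18,-0.037,0,0,-0.524,1, 0.65,0.2,-0.037,0,0,-0.524,1, 0.72,0.23,-0.037,0,0,-0.524,1]'; python3 - <<'E'
from workcell import bot
from h import *
o=bot.get_obs();print(o["joint_pos"],plan(o,[.655,.094,.26],-.045+np.pi/2))
E
```

```text
clock: 7.85
eef_pos: [0.601, -0.0167, 0.2543]
tool_rot: [0.215, 0.977, -0.0, -0.001]
ft_force: [0.1, -0.1, 1.3]
grip_width: 0.0854
grasp_force: 0.0
[-2.77634150e-02  4.47845866e-01  2.96297427e-01  1.42060772e+00
 -8.85617637e-05  4.06243205e-01] (array([-0.0049,  0.2463, -0.0116]), array([-1.000e-04, -4.000e-04, -1.238e-01]))
```

```bash
python3 -m pendant '[-0.005,0.07,0,0,0,-0.124,1, -0.005,0.14,0,0,0,-0.124,1, -0.005,0.21,0,0,0,-0.124,1, -0.005,0.24,0,0,0,-0.124,1, -0.005,0.24,0,0,0,-0.124,1, -0.005,0.24,0,0,0,-0.124,1, -0.005,0.24,0,0,0,-0.124,1, -0.005,0.24,0,0,0,-0.124,1, -0.005,0.24,0,0,0,-0.124,1, -0.005,0.24,0,0,0,-0.124,1]'; python3 - <<'E'
from workcell import bot
import cv2,pickle
o=bot.get_obs();c=bot.camera("wrist");pickle.dump((o,c),open("w4.pkl","wb"))
cv2.imwrite("pics/w4.png",cv2.resize(c["pixels"][:,:,::-1],(784,588),interpolation=2))
E
```

```text
clock: 8.68
eef_pos: [0.6546, 0.0874, 0.2552]
tool_rot: [0.026, 1.0, -0.0, 0.0]
ft_force: [-0.4, 0.0, 0.2]
grip_width: 0.0857
grasp_force: 0.0
```

View pics/w4.png

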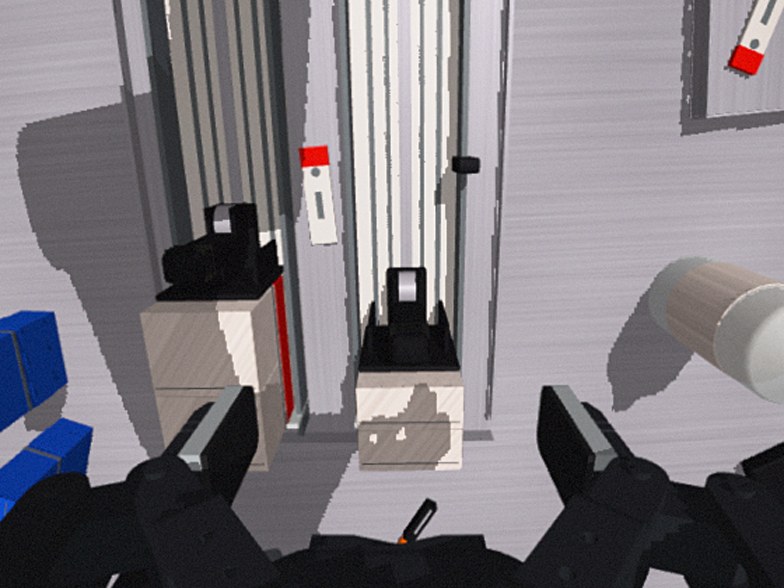

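```bash
python3 - <<'E'
import pickle
from h import *
o,c=pickle.load(open("w4.pkl","rb"));T=Tw(o,c)
for n,k,z in[("clip",(466.5,165),.06),("boxL",(359,374),.108),("boxR",(461,374),.108),("padL",(358,370),.088),("padR",(461,371),.088),("wallR",(463,20),.036),("wallR",(468,250),.036)]:
    print(n,onz(c,(k[0]/1.4,k[1]/1.4),z,T).round(4))
g=cv2.cvtColor(c["pixels"],cv2.COLOR_RGB2GRAY)[185:270,245:340]
b=cv2.resize(cv2.LUT(g,np.clip(np.arange(256)*8,0,255).astype(np.uint8)),None,fx=6,fy=6,interpolation=2)
cv2.imwrite("pics/w4c.png",b)
print(plan(o,[.689,.093,.19],-.045+np.pi/2))
E
```

```text
clip [0.5912 0.1325 0.06  ]
boxL [0.7068 0.0602 0.108 ]
boxR [0.7101 0.1212 0.108 ]
padL [0.7137 0.0575 0.088 ]
padR [0.718  0.1237 0.088 ]
wallR [0.5037 0.1351 0.036 ]
wallR [0.6503 0.1361 0.036 ]
(array([-0.0681,  0.0149,  0.1304]), array([-0.    ,  0.0001, -0.0025]))
```

View pics/w4c.png

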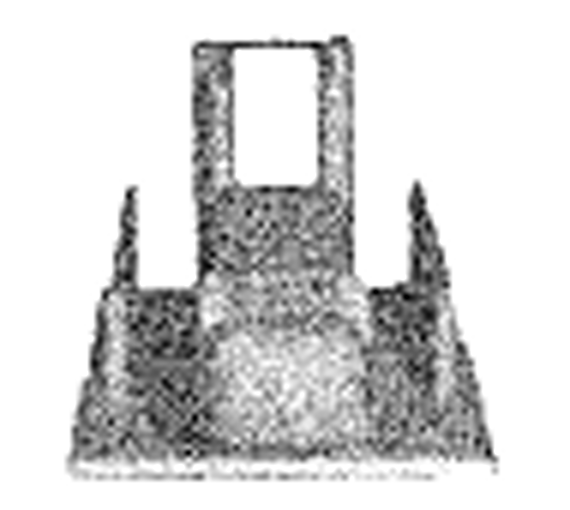

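The contrast crop shows the post in the middle of the paddle. The fixes agree: grip at (0.688, 0.092) and clip x at 0.5915, so the pull is about 126.5 mm. Descending and gripping.

```bash
python3 -m pendant '[-0.066,0.013,0,0,0,-0.003,1, -0.066,0.013,0.06,0,0,-0.003,1, -0.066,0.013,0.12,0,0,-0.003,1, -0.066,0.013,0.18,0,0,-0.003,1, -0.066,0.013,0.24,0,0,-0.003,1, -0.066,0.013,0.28,0,0,-0.003,1, -0.066,0.013,0.298,0,0,-0.003,1, -0.066,0.013,0.298,0,0,-0.003,1, -0.066,0.013,0.298,0,0,-0.003,0.5, -0.066,0.013,0.298,0,0,-0.003,0]' && python3 -m pendant '[0,0,0,0,0,0,0, 0,0,0,0,0,0,0, 0,0,0,0,0,0,0, 0,0,0,0,0,0,0, 0,0,0,0,0,0,0, 0,0,0,0,0,0,0, 0,0,0,0,0,0,0, 0,0,0,0,0,0,0, 0,0,0,0,0,0,0, 0,0,0,0,0,0,0]'; python3 - <<'E'
from workcell import bot
from h import *
o=bot.get_obs();d=np.array([.999,-.045,0]);print(o["eef_pos"],plan(o,o["eef_pos"]-.1265*d,-.045+np.pi/2))
E
```

```text
clock: 9.57
eef_pos: [0.6895, 0.0935, 0.1082]
tool_rot: [0.021, 1.0, 0.0, 0.002]
ft_force: [0.2, -0.0, 0.8]
grip_width: 0.064
grasp_force: 0.0
clock: 10.4
eef_pos: [0.6887, 0.0928, 0.1074]
tool_rot: [0.021, 1.0, -0.0, 0.001]
ft_force: [-1.2, -2.9, 5.8]
grip_width: 0.0213
grasp_force: 59.9
[0.68868668 0.09278248 0.10742108] (array([ 0.253 ,  0.0007, -0.0006]), array([-0.0002,  0.0007,  0.0009]))
```

```bash
python3 -m pendant '[0.006,0,0,0,0,0,0, 0.016,0,0,0,0,0,0, 0.03,0,0,0,0,0,0, 0.045,0,0,0,0,0,0, 0.06,0,0,0,0,0,0, 0.075,0,0,0,0,0,0, 0.09,0,0,0,0,0,0, 0.105,0,0,0,0,0,0, 0.118,0,0,0,0,0,0, 0.125,0,0,0,0,0,0]' && python3 -m pendant '[0.006,0,0,0,0,0,0, 0.02,0,0,0,0,0,0, 0.038,0,0,0,0,0,0, 0.056,0,0,0,0,0,0, 0.074,0,0,0,0,0,0, 0.092,0,0,0,0,0,0, 0.108,0,0,0,0,0,0, 0.12,0,0,0,0,0,0, 0.128,0,0,0,0,0,0, 0.128,0,0,0,0,0,0]'&& python3 -m pendant '[0,0,0,0,0,0,0, 0,0,0,0,0,0,0, 0,0,0,0,0,0,0, 0,0,0,0,0,0,0, 0,0,0,0,0,0,0, 0,0,0,0,0,0,0, 0,0,0,0,0,0,0, 0,0,0,0,0,0,0, 0,0,0,0,0,0,0, 0,0,0,0,0,0,0]'; python3 - <<'E'
from workcell import bot
from h import *
import pickle
d=bot.camera("scene"),bot.camera("side");pickle.dump(d,open("f.pkl","wb"))
a=cv2.resize(d[0]["pixels"][165:300,230:340],None,fx=3.5,fy=3.5,interpolation=2)
b=cv2.resize(d[1]["pixels"][170:290,190:380],(400,253),interpolation=2)
A=np.zeros((473,790,3),np.uint8);A[:,:385]=a[:473];A[:253,388:788]=b
cv2.imwrite("pics/f.png",A[:,:,::-1]);print(bot.get_obs()["eef_pos"])
E
```

```text
clock: 11.23
eef_pos: [0.6278, 0.0952, 0.1074]
tool_rot: [0.021, 1.0, -0.001, 0.003]
ft_force: [5.7, -4.0, 2.0]
grip_width: 0.0213
grasp_force: 59.5
clock: 12.07
eef_pos: [0.5639, 0.0978, 0.1074]
tool_rot: [0.021, 1.0, -0.001, 0.003]
ft_force: [5.9, -5.2, 2.4]
grip_width: 0.0212
grasp_force: 59.6
clock: 12.9
eef_pos: [0.5647, 0.0977, 0.1073]
tool_rot: [0.021, 1.0, -0.001, 0.004]
ft_force: [6.2, -4.7, 3.1]
grip_width: 0.0214
grasp_force: 59.6Traceback (most recent call last):
  File "<stdin>", line 7, in <module>
ValueError: could not broadcast input array from shape (472,385,3) into shape (473,385,3)
```

```bash
python3 - <<'E'
from h import *
import pickle
d=pickle.load(open("f.pkl","rb"))
a=cv2.resize(d[0]["pixels"][165:300,230:340],(385,472),interpolation=2)
b=cv2.resize(d[1]["pixels"][180:290,190:350],(400,275),interpolation=2)
A=np.zeros((473,790,3),np.uint8);A[:472,:385]=a;A[:275,388:788]=b
cv2.imwrite("pics/f.png",A[:,:,::-1])
E
```

```text
(no output)
```

View pics/f.png

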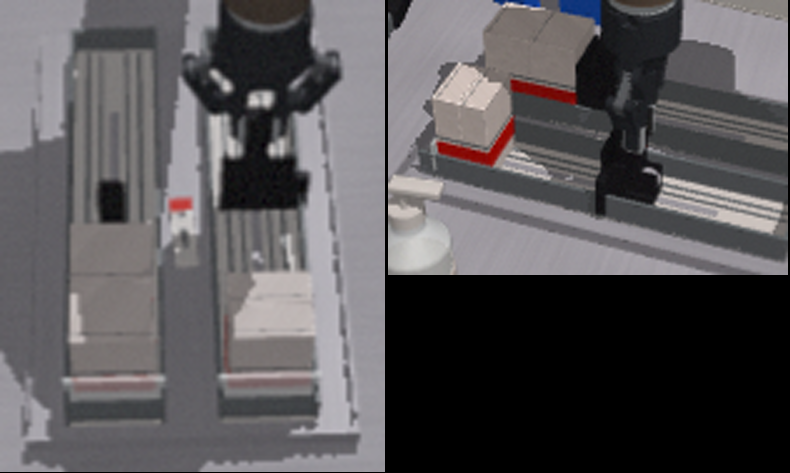

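The pusher face is at about crop (222–300, 157–208), next to the clip. The front boxes stand in place.

```bash
python3 - <<'E'
from h import *
from workcell import bot
import pickle
s=pickle.load(open("f.pkl","rb"))[0]
C=lambda x,y:(230+x/3.5-.35,165+y/3.5-.35)
g=cv2.cvtColor(s["pixels"],cv2.COLOR_RGB2GRAY)
for u in (296,301,306,311):print(u,g[203:228,u])
for u in(222,260,296):print(onz(s,C(u,208),.010),onz(s,C(u,157),.088))
print(bot.get_obs()["eef_pos"])
E
```

```text
296 [ 72 129 188 193 196 195 163  84  16  24  20  14  16  13  20  19  13  15
  21  16  11  33  94 113 117]
301 [ 22  23  18  17  13  16  25  19  21  19  21  13  17  14  20  21  21  18
  17  17  20  29  91 111 116]
306 [15 16 25 61 89 94 52 23 17 18 21 14 13 23 20 16 16 15 20 23 14 34 89 92
 94]
311 [ 75 119 146 147 140 127  79  35   8  25  23  21  18  19  18  18  16  23
  20  23  21  34 100 107 105]
[0.5872549  0.06822012 0.01      ] [0.58785362 0.06634421 0.088     ]
[0.58950619 0.10200692 0.01      ] [0.58998917 0.09860963 0.088     ]
[0.59164239 0.1340371  0.01      ] [0.59201269 0.12919822 0.088     ]
[0.56470112 0.09772866 0.10731553]
```

Both checks put the face within about 0–2.5 mm of the clip. I'll nudge it 1 mm back and hold.

```bash
python3 -m pendant '[0.001,0,0,0,0,0,0, 0.002,0,0,0,0,0,0, 0.002,0,0,0,0,0,0, 0.002,0,0,0,0,0,0, 0.002,0,0,0,0,0,0, 0.002,0,0,0,0,0,0, 0.002,0,0,0,0,0,0, 0.002,0,0,0,0,0,0, 0.002,0,0,0,0,0,0, 0.002,0,0,0,0,0,0]' && python3 -c "
from workcell import bot
print(bot.job_done())"
```

```text
clock: 13.83
eef_pos: [0.5638, 0.0977, 0.1073]
tool_rot: [0.021, 1.0, -0.001, 0.004]
ft_force: [5.9, -6.0, 3.0]
grip_width: 0.0212
grasp_force: 59.6
the job is handed in; nothing more can be done
None
```

The stray box is standing released in the white tub, and the pusher is gripped and held with its front face level with the clip (within about 2 mm by my measurements). I handed the job in at 13.8 s and got no verdict back.

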